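# Lock the slide chamber with its T-key

## Task

Lock the microscope slide chamber: take the T-key with the flat wing grip out of the tool rack, feel for the slot down in the chamber's well and pass its T-head through, press it gently against the spring until the head is under the lock plate, give it a quarter turn and let it go, so that it stands locked across the slot. Never force the key, and leave the rack's other tools, the glass dish and the amber bottle where they are.

Things in the scene. Friction and masses are not known exactly. Their poses are not given: they have to be found in the camera images.
- key: The T-key, steel, 93 mm tall, 0.07 to 0.14 kg, standing in one pocket of the rack; the only tool with a flat wing grip. From the bottom: T-head bar 28 long x 9 wide x 8 high, stem 8 diameter up to 54, collar 16 diameter up to 58, black wing grip up to 93. Origin: centre of the T-head's underside; x along the T-head, y across it, z up.
- wing (a point): Centre of the T-key's black wing grip, 75.5 above the head's underside. The wing is 40 long (key x, parallel to the T-head), 14 wide (key y: pinch its two flat faces) and 35 tall.
- chamber: The slide chamber, a black block with an aluminium top, 160 (its x) x 110 (its y) x 55 high, fixed to the bench, with a glass slide on one half of its top and a square well, 40 x 40, in the other. Origin: centre of the underside; z up. More than 30 N of the key against the chamber or its lock harms it.
- well (a point): Centre of the well's square mouth, level with the chamber's top face (55 above the bench), 35 from the chamber's origin along chamber -x; same axes as the chamber. The lock in the well (plate with slot and groove, and plunger) is set up to 2.5 off this centre along chamber +y or -y, differently each time: find the slot by feel.
- plate_mid (a point): Point 11 below point well: the middle of the range for the upper face of the steel lock plate in the well, which is set 3 to 19 below the chamber's top, differently each time: the depth must be felt. The plate is 16 thick; its slot, 30.5 long (chamber x) x 11.5 wide (chamber y), goes straight through, without chamfer.
- plunger_mid (a point): Mid-range place of the top of the white spring plunger, really 19.5 below the lock plate's upper face. It meets the T-head with 3 N and yields 1.8 N/mm. Pushed down 4.5 (11 N) the head is clear below the plate; only there can it turn, either way. At 6.5 (15 N) the plunger hits a solid stop.
- groove_mid (a point): Mid-range place of the roof of the locking groove, really 13 below the lock plate's upper face. The groove, 13.5 wide and 3 deep in the plate's underside, lies along chamber y, across the slot. A head turned 90 degrees (within 0.15 rad) and let go is lifted by the spring into it and held, its underside 21 below the plate's upper face.
- rack: White plastic tool rack, fixed, 60 (its x) x 190 (its y) x 18 high, with three pockets in a row along y, 62 apart, each 13 x 32 and 14 deep. Origin: centre of its underside. Which pocket holds the T-key varies. The T-key's wing lies along the row, so it is pinched across the row.
- knob_pin: Another tool in the rack, to be left there: 12 diameter steel pin with a round black knob 28 diameter, 68 tall. Origin at its foot, z up.
- driver: Another tool in the rack, to be left there: 12 diameter steel shank with a straight round black handle 20 diameter, 95 tall. Origin at its foot, z up.
- dish: Open glass dish, 84 diameter, 14 high, left of the chamber and rack. Origin: centre of underside.
- stain_bottle: Amber glass bottle, 40 diameter, 75 high, right of the chamber and rack. Origin: centre of underside.
Things that resemble listed ones, but are neither listed nor needed, are in the scene too. Of the things shaped like the chamber, the black one is meant.

How it is judged:
On the way:
1. the T-head is down in the slot, lying along it (horizontal distance between key and well below 0.007 m and z of key in the frame of well below -0.021 m and angle between the x axis of key and the x axis of chamber, either way round below 0.25 rad), for 0.1 s.
At the end, for the whole second after the job is handed in: The T-key stands upright (within 0.15 rad) in the well, within 7 mm of its centre, the underside of its head more than 21.5 mm below the chamber's top (so under the lock plate), the head across the slot within 0.26 rad (15 degrees), at rest and let go (horizontal distance between key and well below 0.007 m and z of key in the frame of well below -0.0215 m and angle between the x axis of key and the y axis of chamber, either way round below 0.26 rad and angle between key's own z axis and vertical below 0.15 rad and linear speed of key below 0.02 m/s and angular speed of key below 0.2 rad/s); the robot touches nothing.
It fails at once if the key pressed against the chamber with more than 30 N (contact force between key and chamber above 30 N).
It fails at once if another tool in the rack moved by more than 30 mm (distance of any of knob_pin, driver from where it was at the start of the episode above 0.03 m).
It fails at once if the dish or the amber bottle moved by more than 30 mm (distance of any of dish, stain_bottle from where it was at the start of the episode above 0.03 m).
It also fails if it takes over 54 s, if anything falls off the work surface, if the arm or the gripper's body presses on something with over 40 N, if the wrist force passes 120 N, or if a joint passes its speed limit or range.

## Robot

A 6-joint arm with a two-finger parallel gripper is mounted at the origin on the work surface. World frame = base frame: x ahead of the robot, y to its left, z up, the work surface at z = 0. Lengths are in m, angles in rad, forces in N, time in s.
With the tool pointing down it reaches from about 0.25 to 0.775 m from the base axis. Payload 4 kg.
Tool frame: the origin (TCP) lies on the centre line of the jaws, within the pads' length; the fingertips stand 8 mm ahead of it and the grasp point (between the pads) lies 11 mm behind it; z points along the fingers, y is the direction in which the jaws open and shut (so a half turn about z gives the same grasp; the last joint's range is limited). The gripper opens to 94 mm and grips with 3 to 60 N. Pads are 16 mm wide; open, the fingers measure 119 mm over their backs; the gripper's body (75 mm by 177 mm) begins 78 mm behind the grasp point.
Start: joints at [1.082, 0.087, 1.371, -0, 1.684, -0.103], TCP at [0.207, 0.51, 0.214] pointing down, gripper open.
Joint ranges: [-3.1, 3.1], [-0.76, 2.03], [0.27, 2.55], [-1.08, 4.22], [0.17, 2.65], [-2.57, 2.57]. Speed limits (rad/s): [2.79, 2.79, 3.14, 3.14, 3.14, 3.14].

## Interface

Orientations are given as [roll, pitch, yaw] about the fixed x, y, z axes, in that order (R = Rz(yaw) Ry(pitch) Rx(roll)).
In Python, from bench import * gives the robot as it stands.
- The arm moves only by the tool step_arm, never from a script. Its argument "steps" is a list of rows, each an object of numbers: "jaw": the opening, from 0 (shut) to 1 (fully open); "tx", "ty", "tz": the shift along the tool's x, y, z in m; "ax", "ay", "az": the turn, a rotation vector about the tool's x, y, z in rad. In form: [{"jaw": .., "tx": .., "ty": .., "tz": .., "ax": .., "ay": .., "az": ..}, ...]. A call has 1 to 8 rows; each row is the pose to reach, as a shift and turn from the pose measured when the call began, along the tool's axes at that moment; what a row does not reach only later rows make up. A row lasts 1/10 s, in which the tool goes at most 50 mm and 8.59 degrees, less where a joint would pass 70% of its speed; a pose out of reach is approached as far as the arm can. A call with a gripper value outside its range is refused whole. The fingers move at their own pace and stop on an object; the grip force is fixed at half the most. Time passes only in rows, so rows that repeat a pose let the fingers close. It gives the time, the measured TCP pose, the force and the opening at its end, in the units of the state.
- get_obs(): the state, without advancing time (a new reading comes with each control period).
- snapshot(name): name is "scene" or "top" or "wrist"; returns (picture, depth): 420x560x3 uint8, red, green, blue; 420x560 float32, m along the optical axis (not along the pixel's ray), 0 where there is no reading.
- camera_model(name): a dict with "intrinsics" (3x3 intrinsics, pixels), "k1" (the pictures are not rectified: a ray, as slopes to the right and down, at radius r is drawn at 1 + k1 r^2 times it, then the intrinsics apply), "origin" and "orientation" of the camera in the world. Camera axes: x right, y down, z forward; pixel columns grow to the right and rows downward; lengths in m; the calibration is good to about 2 mm. A picture is of the moment at which its call begins: read the wrist's pose just before it. camera_model takes no time and is no camera call; for the wrist camera it gives the pose at the moment of the call.
- close_job(): hands the job in, once; it reports no verdict.
Trained networks look in the newest picture that a camera, given by its name, has taken for a name from the list of things; names that differ only in an ending like _2 or _b are one class to them, and where a whole thing is asked for, a point or a joint stands for the part that bears it (a point fixed in the world has none). Each returns a list of dicts, best first, with "confidence" (0 to 1); they miss things now and then, are a little off and sometimes report something else, mostly with a low value. They report only what shows in the picture. A call takes as long as a camera call. They do not tell look-alikes from the thing itself.
- silhouettes(camera, query): "pixels" (420x560 bool, what is visible of it) and "rect" ([left, top, right, bottom] in pixels, round what is visible of it).
The state is a dict: "time": time; "joint_positions": joint angles; "qvel": joint speeds; "joint_torque": joint torques, N m; "tool_pos": TCP position; "ee_rot": TCP orientation; "wrist_force": force on the tool from outside, world axes, zero at the start; "wrist_torque": the same for the moment, N m; "width": finger opening in m.
Only numpy, scipy, OpenCV 4.12 (cv2) and the standard library are available. Lean on these libraries where they do the work, as an engineer would, in place of code of your own. Each camera call takes 0.05 s, during which the arm holds its last target. There are 200 camera calls.

## Working session

There is one attempt and no reset: what is moved stays moved. The work goes in short steps, Python scripts to look and compute and a tool call to move; the robot and the scene stay as the last step left them, time stands still between calls to the robot, and variables do not carry over. Pictures are saved under pics/ and viewed, about 8 in all and at most 12, crops included, and the job is handed in when it is done.

Besides the shell and the picture viewer there is one more tool, called as name(argument=value, ...), one argument or row to a line, values as JSON. step_arm: Moves the arm, as the interface text tells. Its arguments: {"type":"object","properties":{"steps":{"type":"array"}},"required":["steps"]}

```bash
mkdir -p pics; ls; cat > h.py <<'E'
from bench import *
import numpy as np, cv2
from scipy.spatial.transform import Rotation as R
def camR(m):
    o=np.array(m["orientation"],float)
    return o if o.shape==(3,3) else R.from_euler('xyz',o).as_matrix()
def cloud(name):
    img,d=snapshot(name); m=camera_model(name); K=np.array(m["intrinsics"]);k1=m["k1"]
    v,u=np.mgrid[0:420,0:560]
    x=(u-K[0,2])/K[0,0]; y=(v-K[1,2])/K[1,1]; xd,yd=x.copy(),y.copy()
    for _ in range(8):
        s=1+k1*(x*x+y*y); x=xd/s;y=yd/s
    P=np.stack([x*d,y*d,d],-1)@camR(m).T+np.array(m["origin"])
    P[d==0]=np.nan
    return img,d,P
def save(n,img): cv2.imwrite('pics/'+n+'.png',cv2.cvtColor(img,cv2.COLOR_RGB2BGR))
E
python3 - <<'E'
from h import *
for n in ("scene","top"):
    img,d,P=cloud(n); save(n,img); np.savez(n,img=img,P=P)
    print(n,camera_model(n))
    for q in ("key","wing","chamber","well","rack","knob_pin","driver","dish","stain_bottle"):
        for s in silhouettes(n,q)[:3]:
            p=P[s["pixels"]]
            print(q,round(s["confidence"],2),np.round(s["rect"]),np.round(np.nanmedian(p,0),3),np.nanmax(p[:,2]).round(3))
print(get_obs())
E
```

```text
pics
scene {'intrinsics': array([[454.99644633,   0.        , 276.01925913],
       [  0.        , 454.99644633, 201.57210815],
       [  0.        ,   0.        ,   1.        ]]), 'k1': -0.1293961506058536, 'origin': array([0.9895505 , 0.5663803 , 0.74155912]), 'orientation': array([-2.2659704 ,  0.00748466,  2.35309969])}
key 0.91 [280. 278. 301. 316.] [0.597 0.205 0.082] 0.1
wing 0.67 [286. 279. 297. 318.] [0.597 0.205 0.086] 0.1
chamber 0.86 [ 82. 163. 162. 223.] [ 0.643 -0.326  0.053] 0.062
chamber 0.83 [222. 127. 291. 179.] [ 0.292 -0.212  0.053] 0.062
chamber 0.62 [166. 167. 242. 235.] [ 0.519 -0.15   0.054] 0.061
well 0.92 [ 83. 160. 160. 224.] [ 0.643 -0.327  0.053] 0.062
well 0.85 [259. 182. 332. 253.] [0.416 0.046 0.054] 0.061
well 0.64 [224. 127. 292. 177.] [ 0.292 -0.212  0.053] 0.062
rack 0.89 [230. 263. 313. 336.] [0.596 0.159 0.018] 0.023
rack 0.27 [155. 144. 173. 173.] [ 0.477 -0.386  0.039] 0.078
knob_pin 0.61 [248. 248. 261. 278.] [0.578 0.085 0.067] 0.075
driver 0.62 [268. 259. 278. 296.] [0.588 0.147 0.072] 0.102
dish 0.69 [400. 307. 443. 349.] [0.442 0.407 0.01 
[... 1279 characters left out ...]
05.] [ 0.464 -0.39   0.046] 0.08
{'time': 1.0, 'joint_positions': array([ 1.08193272e+00,  8.71879147e-02,  1.37069846e+00, -1.88944228e-05,
        1.68356222e+00, -1.03084099e-01]), 'qvel': array([-0.00080828, -0.00074566,  0.00031078,  0.00048069,  0.00085538,
       -0.00027363]), 'joint_torque': array([ 1.14188435e-03, -3.40060043e+01, -3.02600491e+01,  7.17738038e-02,
        2.36924551e-02,  1.21920287e-06]), 'tool_pos': array([0.20697104, 0.50960353, 0.21351327]), 'ee_rot': array([3.14145129e+00, 3.34986207e-05, 2.75581101e+00]), 'wrist_force': array([-0.8417504 , -0.53206823, -0.08854626]), 'wrist_torque': array([-0.04972837,  0.00664412,  0.00283393]), 'width': 0.09409696275447188}
```

```bash
python3 - <<'E'
import cv2,numpy as np
a=cv2.imread('pics/top.png');b=cv2.imread('pics/scene.png')
c=np.vstack([cv2.resize(a[80:340,60:500],(800,473))])
cv2.imwrite('pics/top_c.png',c)
E
```

```text
(no output)
```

View pics/scene.png

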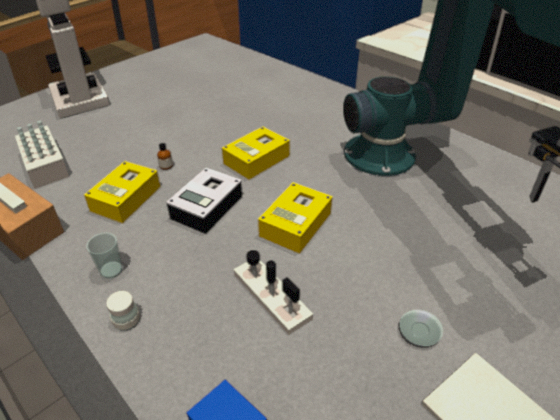

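View pics/top_c.png

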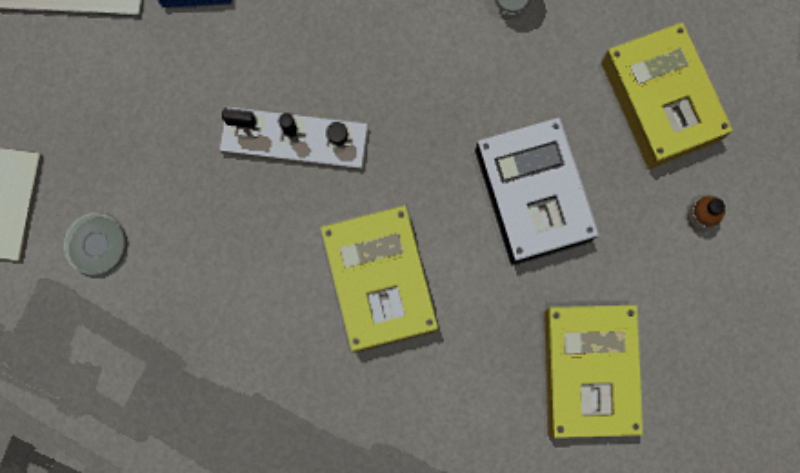

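The scene shows the key (flat wing) at the rack's left end (scene 290,290). The black chamber is the white-topped one at crop (537,190), with its well at crop (547,213). The yellow ones are decoys.

```bash
cat >> h.py <<'E'
def rect(P,c,rad,zlo,zhi):
    m=(np.abs(P[...,0]-c[0])<rad)&(np.abs(P[...,1]-c[1])<rad)&(P[...,2]>zlo)&(P[...,2]<zhi)
    q=P[m]; r=cv2.minAreaRect(q[:,:2].astype(np.float32)*1000); return r,len(q),np.median(q,0)
E
python3 - <<'E'
from h import *
for n in ("scene","top"):
    z=np.load(n+'.npz');P=z['P']
    print(n,'chamber',rect(P,(0.505,-0.16),.11,.046,.06))
    print(n,'rack',rect(P,(0.58,0.14),.13,.012,.022))
    for nm,c in(('wing',(.592,.203)),('driver',(.58,.143)),('knob',(.572,.083))): print(nm,rect(P,c,.03,.05,.11))
    # bench level
    print('floor',np.nanmedian(P[(abs(P[...,0]-.5)<.05)&(abs(P[...,1]-.25)<.03)][:,2]))
    # well: pixels inside the chamber lower than top
    m=(np.hypot(P[...,0]-.48,P[...,1]+.16)<.06)&(P[...,2]<.045)&(P[...,2]>.02); print(m.sum(),np.median(P[m],0))
E
```

```text
scene chamber (((501.86724853515625, -172.06021118164062), (164.63934326171875, 115.18375396728516), 14.615636825561523), 1992, array([ 0.51249066, -0.1633748 ,  0.05539641]))
scene rack (((533.829345703125, 124.65927124023438), (239.60751342773438, 155.69168090820312), 81.3125228881836), 1895, array([0.59104059, 0.15044582, 0.01801693]))
wing (((594.1595458984375, 202.69757080078125), (41.07468795776367, 15.638585090637207), 80.82332611083984), 324, array([0.598377  , 0.20641837, 0.08977308]))
driver (((585.288330078125, 143.42247009277344), (19.951881408691406, 19.2015438079834), 82.84848022460938), 229, array([0.58781986, 0.14736837, 0.08300316]))
knob (((575.0526733398438, 81.28744506835938), (26.828495025634766, 26.778308868408203), 73.26702117919922), 182, array([0.57802434, 0.08562455, 0.071096  ]))
floor 0.0005461117433495644
269 [ 0.46242389 -0.12905315  0.03555326]
top chamber (((500.0356750488281, -172.2937774658203), (161.8432159423828, 111.21525573730469), 15.656123161315918), 2971, array([ 0.50432632, -0.16855769,  0.05326835]))
top rack (((581.6455078125, 142.09619140625), (190.0880889892578, 62.62112808227539), 81.38109588623047), 1334, array([0.57470313, 0.13225832, 0.01614165]))
wing (((590.543701171875, 202.44766235351562), (41.22324752807617, 15.014205932617188), 82.67521667480469), 170, array([0.58733262, 0.20091754, 0.09179149]))
driver (((580.406982421875, 141.62074279785156), (16.84415054321289, 18.80109977722168), 72.16020202636719), 98, array([0.57726124, 0.14100612, 0.09269495]))
knob (((572.2062377929688, 80.85542297363281), (27.330177307128906, 26.820693969726562), 87.04973602294922), 131, array([0.5707578 , 0.08001705, 0.06910481]))
floor -0.0017848921281947705
297 [ 0.46998277 -0.17730269  0.0356115 ]
```

step_arm(
  steps=[
    {"jaw":1,"tx":-0.05,"ty":-0.015,"tz":0,"az":0.14},
    {"jaw":1,"tx":-0.472,"ty":-0.14,"tz":0,"az":1.335},
    {"jaw":1,"tx":-0.472,"ty":-0.14,"tz":0,"az":1.335},
    {"jaw":1,"tx":-0.472,"ty":-0.14,"tz":0,"az":1.335},
    {"jaw":1,"tx":-0.472,"ty":-0.14,"tz":0,"az":1.335},
    {"jaw":1,"tx":-0.472,"ty":-0.14,"tz":0,"az":1.335},
    {"jaw":1,"tx":-0.472,"ty":-0.14,"tz":0,"az":1.335},
    {"jaw":1,"tx":-0.472,"ty":-0.14,"tz":0,"az":1.335},
  ],
)

```text
invalid input
```

```bash
cat >> h.py <<'E'
def go(p,psi):
    o=get_obs(); r=R.from_euler('xyz',o["ee_rot"]); t=R.from_euler('xyz',[np.pi,0,psi])
    s=r.inv().apply(np.array(p)-o["tool_pos"]); a=(r.inv()*t).as_rotvec()
    print('t',round(o["time"],2),'pos',np.round(o["tool_pos"],4),'rot',np.round(o["ee_rot"],4),'F',np.round(o["wrist_force"],1),'w',round(o["width"],4),'q6',round(o["joint_positions"][5],3))
    print('shift',np.round(s,4),'turn',np.round(a,4))
E
python3 -c "
from h import *
go([.592,.2025,.19],1.421)"
```

```text
t 1.0 pos [0.207  0.5096 0.2135] rot [3.1415 0.     2.7558] F [-0.8 -0.5 -0.1] w 0.0941 q6 -0.103
shift [-0.4723 -0.1397  0.0235] turn [ 1.0000e-04 -1.0000e-04  1.3348e+00]
```

step_arm(
  steps=[
    {"jaw":1.0,"tx":-0.472,"ty":-0.14,"tz":0.02,"ax":0,"ay":0,"az":1.335},
    {"jaw":1.0,"tx":-0.472,"ty":-0.14,"tz":0.02,"ax":0,"ay":0,"az":1.335},
    {"jaw":1.0,"tx":-0.472,"ty":-0.14,"tz":0.02,"ax":0,"ay":0,"az":1.335},
    {"jaw":1.0,"tx":-0.472,"ty":-0.14,"tz":0.02,"ax":0,"ay":0,"az":1.335},
    {"jaw":1.0,"tx":-0.472,"ty":-0.14,"tz":0.02,"ax":0,"ay":0,"az":1.335},
    {"jaw":1.0,"tx":-0.472,"ty":-0.14,"tz":0.02,"ax":0,"ay":0,"az":1.335},
    {"jaw":1.0,"tx":-0.472,"ty":-0.14,"tz":0.02,"ax":0,"ay":0,"az":1.335},
    {"jaw":1.0,"tx":-0.472,"ty":-0.14,"tz":0.02,"ax":0,"ay":0,"az":1.335},
  ],
)

```text
time: 1.8
tool_pos: [0.5206, 0.2586, 0.1974]
ee_rot: [3.141, -0.001, 1.55]
wrist_force: [0.7, 0.4, 0.6]
width: 0.0942
```

```bash
python3 -c "
from h import *
go([.592,.2025,.19],1.421)"
```

```text
t 1.8 pos [0.5206 0.2586 0.1974] rot [ 3.1411e+00 -5.0000e-04  1.5495e+00] F [0.7 0.4 0.6] w 0.0942 q6 0.385
shift [-0.0546  0.0725  0.0074] turn [ 0.0005 -0.0005  0.1285]
```

step_arm(
  steps=[
    {"jaw":1.0,"tx":-0.055,"ty":0.0725,"tz":0.007,"ax":0,"ay":0,"az":0.1285},
    {"jaw":1.0,"tx":-0.055,"ty":0.0725,"tz":0.007,"ax":0,"ay":0,"az":0.1285},
    {"jaw":1.0,"tx":-0.055,"ty":0.0725,"tz":0.007,"ax":0,"ay":0,"az":0.1285},
    {"jaw":1.0,"tx":-0.055,"ty":0.0725,"tz":0.007,"ax":0,"ay":0,"az":0.1285},
  ],
)

```text
time: 2.2
tool_pos: [0.5921, 0.2014, 0.1896]
ee_rot: [-3.14, -0.001, 1.419]
wrist_force: [0.2, 0.6, -0.0]
width: 0.0938
```

```bash
python3 - <<'E'
from h import *
go([.592,.2025,.19],1.421)
img,d,P=cloud("wrist"); save("w1",img); np.savez('w1',img=img,P=P)
m=camera_model("wrist");print(m["origin"],m["orientation"])
for q in("key","wing"):
    for s in silhouettes("wrist",q)[:2]:
        p=P[s["pixels"]];print(q,s["confidence"],np.round(s["rect"]),np.nanmedian(p,0))
m=(np.hypot(P[...,0]-.592,P[...,1]-.2025)<.035)&(P[...,2]>.09)&(P[...,2]<.11)
q=P[m]; print(len(q)); 
if len(q): print(cv2.minAreaRect(q[:,:2].astype(np.float32)*1000),np.median(q,0))
print(rect(P,(.58,.14),.13,.014,.024))
E
```

```text
t 2.2 pos [0.5921 0.2014 0.1896] rot [-3.1402e+00 -5.0000e-04  1.4192e+00] F [ 0.2  0.6 -0. ] w 0.0938 q6 0.388
shift [ 0.0011 -0.0003 -0.0004] turn [-0.0014 -0.0005 -0.0018]
[0.6018925  0.26770285 0.36102276] [ 2.91050903e+00  1.37513405e-03 -1.49536288e-01]
key 0.69 [268. 176. 291. 237.] [0.59242731 0.20789856 0.09658165]
wing 0.58 [266. 174. 288. 238.] [0.59234696 0.20706012 0.09653634]
923
((591.7123413085938, 204.1307830810547), (40.07363510131836, 13.568658828735352), 81.6224136352539) [0.59210754 0.20529305 0.09673034]
(((554.09765625, 119.36825561523438), (266.778076171875, 130.08045959472656), 51.7397575378418), 7076, array([0.58690207, 0.16635385, 0.01799835]))
```

View pics/w1.png

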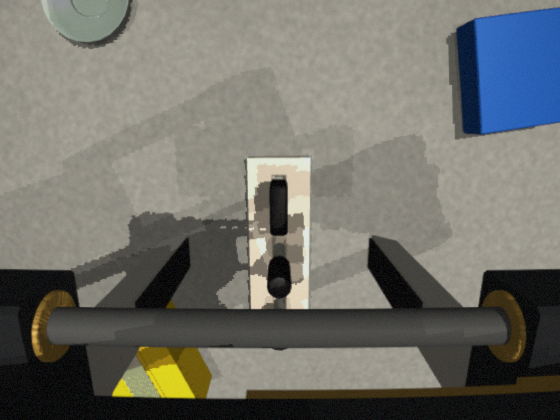

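Wrist view: the wing is centred between the open jaws (277,205) and parallel to the tool x axis. Descending to grasp.

step_arm(
  steps=[
    {"jaw":1.0,"tx":0.0026,"ty":-0.0008,"tz":0.05,"ax":-0.0014,"ay":-0.0005,"az":-0.005},
    {"jaw":0.7,"tx":0.0026,"ty":-0.0008,"tz":0.09,"ax":-0.0014,"ay":-0.0005,"az":-0.005},
    {"jaw":0.5,"tx":0.0026,"ty":-0.0008,"tz":0.116,"ax":-0.0014,"ay":-0.0005,"az":-0.005},
    {"jaw":0.4,"tx":0.0026,"ty":-0.0008,"tz":0.116,"ax":-0.0014,"ay":-0.0005,"az":-0.005},
    {"jaw":0.0,"tx":0.0026,"ty":-0.0008,"tz":0.116,"ax":-0.0014,"ay":-0.0005,"az":-0.005},
    {"jaw":0.0,"tx":0.0026,"ty":-0.0008,"tz":0.116,"ax":-0.0014,"ay":-0.0005,"az":-0.005},
    {"jaw":0.0,"tx":0.0026,"ty":-0.0008,"tz":0.116,"ax":-0.0014,"ay":-0.0005,"az":-0.005},
    {"jaw":0.0,"tx":0.0026,"ty":-0.0008,"tz":0.116,"ax":-0.0014,"ay":-0.0005,"az":-0.005},
  ],
)

```text
time: 3.15
tool_pos: [0.5918, 0.2064, 0.077]
ee_rot: [3.136, -0.002, 1.428]
wrist_force: [-0.4, -0.1, -0.2]
width: 0.0413
```

```bash
python3 -c "
from h import *
go([.5917,.204,.16],1.4246)"
```

```text
t 3.15 pos [0.5918 0.2064 0.077 ] rot [ 3.1363e+00 -2.0000e-03  1.4279e+00] F [-0.4 -0.1 -0.2] w 0.0413 q6 0.388
shift [-0.0023  0.0007 -0.083 ] turn [ 0.0053 -0.002   0.0033]
```

step_arm(
  steps=[
    {"jaw":0.4,"tx":-0.0024,"ty":0.0,"tz":0.003,"ax":0.005,"ay":-0.002,"az":0.003},
    {"jaw":0.0,"tx":-0.0024,"ty":0.0,"tz":0.003,"ax":0.005,"ay":-0.002,"az":0.003},
    {"jaw":0.0,"tx":-0.0024,"ty":0.0,"tz":0.003,"ax":0.005,"ay":-0.002,"az":0.003},
    {"jaw":0.0,"tx":-0.0024,"ty":0.0,"tz":0.003,"ax":0.005,"ay":-0.002,"az":0.003},
    {"jaw":0.0,"tx":-0.0024,"ty":0.0,"tz":0.003,"ax":0.005,"ay":-0.002,"az":0.003},
    {"jaw":0.0,"tx":-0.0024,"ty":0.0,"tz":0.003,"ax":0.005,"ay":-0.002,"az":0.003},
    {"jaw":0.0,"tx":-0.0024,"ty":0.0,"tz":0.003,"ax":0.005,"ay":-0.002,"az":0.003},
  ],
)

```text
time: 3.85
tool_pos: [0.5915, 0.204, 0.0739]
ee_rot: [3.141, 0.0, 1.425]
wrist_force: [-0.1, 0.2, -0.2]
width: 0.0139
```

```bash
python3 -c "
from h import *
go([.5917,.204,.18],1.4246)"
```

```text
t 3.85 pos [0.5915 0.204  0.0739] rot [3.1414e+00 2.0000e-04 1.4248e+00] F [-0.1  0.2 -0.2] w 0.0139 q6 0.388
shift [ 0.      0.0002 -0.1061] turn [0.0002 0.0002 0.0002]
```

step_arm(
  steps=[
    {"jaw":0,"tx":0,"ty":0,"tz":-0.02,"ax":0,"ay":0,"az":0},
    {"jaw":0,"tx":0,"ty":0,"tz":-0.06,"ax":0,"ay":0,"az":0},
    {"jaw":0,"tx":0,"ty":0,"tz":-0.1,"ax":0,"ay":0,"az":0},
    {"jaw":0,"tx":0,"ty":0,"tz":-0.12,"ax":0,"ay":0,"az":0},
    {"jaw":0,"tx":0,"ty":0,"tz":-0.12,"ax":0,"ay":0,"az":0},
  ],
)

```text
time: 4.35
tool_pos: [0.5934, 0.2046, 0.1986]
ee_rot: [3.134, -0.003, 1.425]
wrist_force: [0.3, 0.4, 0.2]
width: 0.0138
```

```bash
python3 -c "
from h import *
go([.467,-.181,.19],.268)"
```

```text
t 4.35 pos [0.5934 0.2046 0.1986] rot [ 3.1335 -0.0032  1.4251] F [0.3 0.4 0.2] w 0.0138 q6 0.388
shift [-0.3999 -0.0691  0.0068] turn [ 0.0053 -0.0075  1.157 ]
```

step_arm(
  steps=[
    {"jaw":0,"tx":-0.4,"ty":-0.069,"tz":0.007,"ax":0.005,"ay":-0.007,"az":1.157},
    {"jaw":0,"tx":-0.4,"ty":-0.069,"tz":0.007,"ax":0.005,"ay":-0.007,"az":1.157},
    {"jaw":0,"tx":-0.4,"ty":-0.069,"tz":0.007,"ax":0.005,"ay":-0.007,"az":1.157},
    {"jaw":0,"tx":-0.4,"ty":-0.069,"tz":0.007,"ax":0.005,"ay":-0.007,"az":1.157},
    {"jaw":0,"tx":-0.4,"ty":-0.069,"tz":0.007,"ax":0.005,"ay":-0.007,"az":1.157},
    {"jaw":0,"tx":-0.4,"ty":-0.069,"tz":0.007,"ax":0.005,"ay":-0.007,"az":1.157},
    {"jaw":0,"tx":-0.4,"ty":-0.069,"tz":0.007,"ax":0.005,"ay":-0.007,"az":1.157},
    {"jaw":0,"tx":-0.4,"ty":-0.069,"tz":0.007,"ax":0.005,"ay":-0.007,"az":1.157},
  ],
)

```text
time: 5.15
tool_pos: [0.4666, -0.1777, 0.1873]
ee_rot: [-3.139, 0.002, 0.263]
wrist_force: [0.5, -0.7, -0.9]
width: 0.0137
```

```bash
python3 -c "
from h import *
go([.467,-.181,.19],.268)"
```

```text
t 5.15 pos [ 0.4666 -0.1777  0.1873] rot [-3.1391e+00  2.0000e-03  2.6310e-01] F [ 0.5 -0.7 -0.9] w 0.0137 q6 0.83
shift [-0.0005  0.0033 -0.0027] turn [-0.0025  0.002  -0.0049]
```

```bash
python3 - <<'E'
from h import *
img,d,P=cloud("wrist"); save("w2",img); np.savez('w2',img=img,P=P)
m=(np.abs(P[...,0]-.5)<.13)&(np.abs(P[...,1]+.172)<.12)&(P[...,2]>.05)&(P[...,2]<.06)
s=np.zeros(m.shape,np.uint8); 
print(rect(P,(.5,-.172),.11,.05,.06))
E
```

```text
(((498.1971435546875, -182.00030517578125), (159.8734893798828, 110.86701202392578), 14.95432186126709), 21339, array([ 0.51496468, -0.17499967,  0.05429177]))
```

View pics/w2.png

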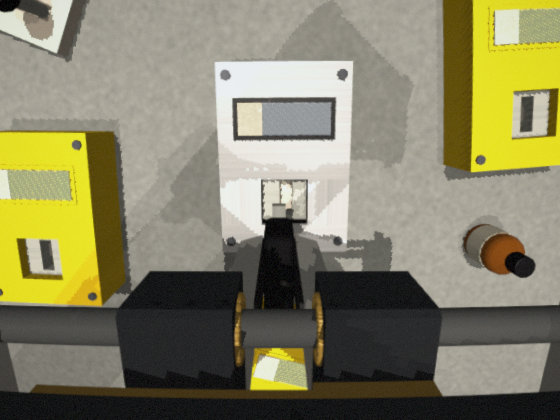

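The chamber and well show clearly (well about (285,200)), but the arm may have been still moving, so I'm repeating the measurement settled.

```bash
sed -i 's/img,d=snapshot(name); m=camera_model(name);/m=camera_model(name); img,d=snapshot(name);/' h.py; python3 - <<'E'
from h import *
go([.467,-.181,.19],.268)
for i in range(2):
    img,d,P=cloud("wrist"); np.savez('w2',img=img,P=P)
    print(camera_model("wrist")["origin"])
    print(rect(P,(.5,-.175),.12,.048,.06))
go([.467,-.181,.19],.268)
# well in pixel: dark rim -> lower points
m=(P[...,2]<.05)&(P[...,2]>.015)&(np.hypot(P[...,0]-.465,P[...,1]+.185)<.04)
v,u=np.where(m);print(len(v),u.min(),u.max(),v.min(),v.max(),np.round(np.nanpercentile(P[m],[1,50,99],axis=0),4))
img,d,P=cloud("top");r=rect(P,(.5,-.175),.12,.048,.06);print(r)
img,d,P=cloud("scene");r=rect(P,(.5,-.175),.12,.048,.06);print(r)
E
```

```text
t 5.2 pos [ 0.4639 -0.1855  0.1871] rot [3.1378 0.0071 0.2521] F [-1.2 -3.6 -0.5] w 0.0139 q6 0.83
shift [ 0.0041 -0.0036 -0.0029] turn [ 0.0038  0.0071 -0.0159]
[ 0.53076236 -0.1646214   0.35763904]
(((501.1414794921875, -172.73358154296875), (160.16537475585938, 110.91365814208984), 15.419403076171875), 22025, array([ 0.51703719, -0.16563919,  0.05471573]))
[ 0.53159403 -0.1619557   0.35794138]
(((500.9192810058594, -172.91136169433594), (160.66221618652344, 110.7979965209961), 15.615429878234863), 21690, array([ 0.51750736, -0.16561757,  0.05471203]))
t 5.3 pos [ 0.4665 -0.1786  0.1873] rot [-3.1388e+00  2.5000e-03  2.6260e-01] F [ 0.3  0.8 -1.4] w 0.0143 q6 0.829
shift [-0.0002  0.0024 -0.0027] turn [-0.0028  0.0025 -0.0054]
1735 257 303 176 220 [[ 0.4438 -0.2051  0.0163]
 [ 0.4667 -0.1824  0.0367]
 [ 0.4872 -0.1604  0.0479]]
(((499.95684814453125, -171.97454833984375), (161.48435974121094, 110.58808898925781), 15.516294479370117), 1040, array([ 0.44924142, -0.16480522,  0.05301419]))
(((500.66693115234375, -172.67666625976562), (166.41015625, 114.4614486694336), 15.592245101928711), 1919, array([ 0.51237698, -0.16410888,  0.055524  ]))
```

```bash
python3 - <<'E'
from h import *
d=np.load('w2.npz');P=d['P'];img=d['img']
c=np.array([.4671,-.1820]);a=.2705;ex=np.array([np.cos(a),np.sin(a)]);ey=np.array([-ex[1],ex[0]])
q=P[...,:2]-c; X=q@ex*1000;Y=q@ey*1000;Z=P[...,2]*1000-54.7
for v in range(174,224,3):
    print(v,' '.join(f"{X[v,u]:.0f},{Y[v,u]:.0f},{Z[v,u]:.0f}" for u in range(258,308,4)))
big=cv2.resize(img[165:235,245:325],(800,700),interpolation=cv2.INTER_CUBIC)[:600]; save('well',big)
E
```

```text
174 22,18,-1 22,15,-2 22,11,-1 22,8,-0 22,4,-0 22,1,-1 22,-2,-1 22,-6,-1 22,-9,-0 22,-12,-0 22,-16,0 22,-19,-0 22,-23,-1
177 17,19,-17 17,15,-18 17,12,-17 17,8,-17 17,5,-17 17,1,-19 17,-2,-17 17,-6,-18 17,-10,-17 16,-13,-19 17,-17,-17 17,-20,-16 19,-23,-0
180 14,19,-18 14,16,-18 14,12,-18 14,8,-18 14,5,-18 11,1,-37 11,-3,-38 11,-6,-38 14,-10,-18 14,-13,-19 14,-17,-16 14,-20,-18 16,-23,-2
183 12,19,-17 12,16,-17 11,12,-18 11,8,-18 11,5,-18 8,1,-37 8,-3,-38 8,-6,-38 11,-10,-18 11,-13,-17 11,-17,-17 11,-20,-16 14,-23,0
186 9,19,-18 9,16,-19 9,12,-16 9,8,-18 8,5,-19 5,1,-37 5,-2,-36 5,-6,-37 8,-10,-18 8,-13,-18 8,-17,-18 8,-20,-17 12,-23,0
189 6,19,-18 6,16,-19 6,12,-19 6,8,-18 6,5,-17 2,1,-38 2,-2,-38 2,-6,-37 6,-10,-18 5,-13,-19 6,-17,-18 6,-20,-17 9,-23,-1
192 3,19,-17 3,16,-19 3,12,-18 3,9,-19 3,5,-17 -1,1,-38 -1,-2,-37 -1,-6,-37 3,-10,-17 3,-13,-19 3,-17,-18 3,-20,-16 6,-23,0
195 0,20,-19 0,16,-19 1,12,-17 0,9,-18 0,5,-18 -4,1,-38 -4,-2,-37 -4,-6,-39 0,-10,-17 0,-13,-19 0,-17,-18 0,-20,-17 4,-23,-1
198 -2,20,-18 -3,16,-19 -2,12,-17 -2,9,-18 -2,5,-18 -7,1,-37 -7,-2,-38 -7,-6,-38 -2,-
[... 438 characters left out ...]
-20,-16 -7,-23,0
210 -13,20,-15 -13,16,-18 -14,12,-18 -13,9,-17 8,4,70 8,1,69 8,-2,70 -15,-6,-23 -13,-9,-16 -14,-13,-18 -14,-17,-17 -13,-20,-15 -10,-23,-0
213 -16,20,-16 -16,16,-17 -16,13,-17 -17,9,-19 6,4,71 6,1,71 6,-2,70 -17,-6,-18 -17,-9,-19 -17,-13,-19 -17,-17,-19 -16,-20,-15 -12,-23,-1
216 -18,20,-14 -20,16,-19 -19,13,-19 -19,9,-18 4,4,70 4,1,70 4,-2,70 -20,-6,-19 -19,-9,-18 -20,-13,-18 -20,-17,-19 -19,-20,-15 -15,-23,-0
219 -20,19,-9 -20,16,-9 -20,12,-10 18,5,127 18,3,127 18,1,127 18,-1,129 17,-3,125 17,-5,125 -19,-13,-7 -19,-16,-7 -20,-20,-7 -18,-23,-0
222 -20,19,-0 -20,16,-2 16,7,128 18,5,133 18,3,134 18,1,133 18,-1,133 18,-3,132 17,-5,132 -20,-12,-1 -20,-16,-0 -20,-19,-0 -20,-23,-1
```

View pics/well.png

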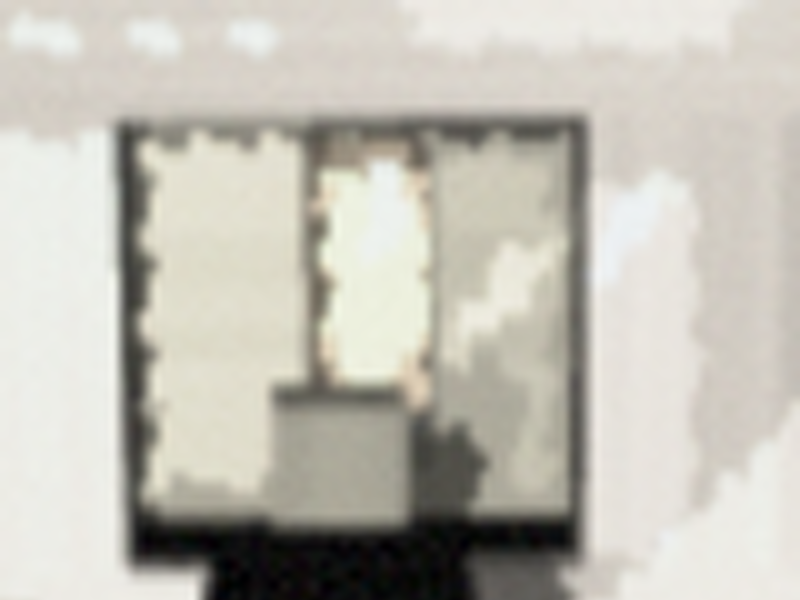

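Well: slot visible, plate about 18 mm below the top, plunger about 37.5 below, slot shifted about 1–2 mm toward chamber −y. The arm was still oscillating, so I'll settle above the slot and measure head against slot in one picture.

step_arm(
  steps=[
    {"jaw":0,"tx":0,"ty":0.0055,"tz":0,"ax":-0.003,"ay":0.0025,"az":-0.008},
    {"jaw":0,"tx":0,"ty":0.0055,"tz":0,"ax":-0.003,"ay":0.0025,"az":-0.008},
    {"jaw":0,"tx":0,"ty":0.0055,"tz":0,"ax":-0.003,"ay":0.0025,"az":-0.008},
    {"jaw":0,"tx":0,"ty":0.0055,"tz":0,"ax":-0.003,"ay":0.0025,"az":-0.008},
    {"jaw":0,"tx":0,"ty":0.0055,"tz":0,"ax":-0.003,"ay":0.0025,"az":-0.008},
    {"jaw":0,"tx":0,"ty":0.0055,"tz":0,"ax":-0.003,"ay":0.0025,"az":-0.008},
    {"jaw":0,"tx":0,"ty":0.0055,"tz":0,"ax":-0.003,"ay":0.0025,"az":-0.008},
    {"jaw":0,"tx":0,"ty":0.0055,"tz":0,"ax":-0.003,"ay":0.0025,"az":-0.008},
  ],
)

```text
time: 6.2
tool_pos: [0.4693, -0.1813, 0.1881]
ee_rot: [3.141, -0.001, 0.276]
wrist_force: [0.6, 0.3, -1.1]
width: 0.014
```

```bash
cat > m.py <<'E'
from h import *
c=np.array([.4671,-.1820]);a=.2705;ex=np.array([np.cos(a),np.sin(a)]);ey=np.array([-ex[1],ex[0]])
go([.4677,-.184,.187],a)
img,d,P=cloud("wrist"); np.savez('w3',img=img,P=P)
o=get_obs();print('tcp chamber xy mm',np.round([(o["tool_pos"][:2]-c)@ex*1000,(o["tool_pos"][:2]-c)@ey*1000],2), o["tool_pos"])
print('rect',rect(P,(.5,-.175),.12,.048,.06)[0])
q=P[...,:2]-c; X=q@ex*1000;Y=q@ey*1000;Z=P[...,2]*1000-54.7
near=(abs(X)<19)&(abs(Y)<30)
def span(mask,name):
    L=[];
    for v in range(150,240):
        u=np.where(mask[v])[0]
        if len(u)>5: L.append((Y[v,u.min()],Y[v,u.max()],u.min(),u.max(),len(u)))
    if L: print(name,len(L),np.round(np.median(L,0),2))
span(near&(Z<-10)&(abs(Y)<22),'well(plate lvl)')
span(near&(Z<-30)&(abs(Y)<12),'slot floor')
pl=near&(Z<-14)&(Z>-22)
print('plate Z',np.median(Z[pl]),'plunger Z',np.median(Z[near&(Z<-30)&(abs(Y)<12)]))
for v in range(182,200,4):
    u=np.where(pl[v])[0]; l=u[Y[v,u]>-2]; r=u[Y[v,u]<-2]
    print(v,'plate L',Y[v,l.min()].round(2),Y[v,l.max()].round(2),l.max(),'R',Y[v,r.min()].round(2),r.min(),Y[v,r.max()].round(2))
t=near&(Z<-1); 
h=(Z>50)&(Z<90)&(abs(X)<25)&(abs(Y)<12); span(h,'head'); print('head Z',np.median(Z[h]),'X',np.percentile(X[h],[2,98]))
for v in (170,173): print('top',[(u,Y[v,u].round(1)) for u in (256,280,304)])
E
python3 m.py
```

```text
t 6.2 pos [ 0.4693 -0.1813  0.1881] rot [ 3.1413e+00 -1.4000e-03  2.7600e-01] F [ 0.6  0.3 -1.1] w 0.014 q6 0.813
shift [-0.0023  0.0022  0.0011] turn [ 0.0003 -0.0014  0.0055]
tcp chamber xy mm [2.33 0.09] [ 0.46932302 -0.18128939  0.18807768]
rect ((501.0498352050781, -172.86277770996094), (159.86683654785156, 110.70806884765625), 15.491767883300781)
well(plate lvl) 40 [ 19.5  -20.29 257.   301.    44.  ]
slot floor 19 [  3.32  -7.27 275.   286.    12.  ]
plate Z -17.801734383750663 plunger Z -37.28876586947328
182 plate L 19.4 -1.33 280 R -2.23 281 -20.27
186 plate L 19.43 4.06 274 R -7.7 287 -20.28
190 plate L 19.5 4.05 274 R -7.71 287 -20.24
194 plate L 19.5 4.04 274 R -7.75 287 -20.34
198 plate L 19.59 4.03 274 R -7.81 287 -19.58
head 14 [  4.29  -4.34 272.   285.    14.  ]
head Z 70.88820082775892 X [ 8.0332519 15.8585391]
top [(256, np.float64(19.0)), (280, np.float64(-1.2)), (304, np.float64(-21.5))]
top [(256, np.float64(19.2)), (280, np.float64(-1.2)), (304, np.float64(-21.4))]
```

step_arm(
  steps=[
    {"jaw":0,"tx":-0.0023,"ty":0.002,"tz":0.02,"ax":0,"ay":-0.0014,"az":0.0055},
    {"jaw":0,"tx":-0.0023,"ty":0.002,"tz":0.04,"ax":0,"ay":-0.0014,"az":0.0055},
    {"jaw":0,"tx":-0.0023,"ty":0.002,"tz":0.055,"ax":0,"ay":-0.0014,"az":0.0055},
    {"jaw":0,"tx":-0.0023,"ty":0.002,"tz":0.06,"ax":0,"ay":-0.0014,"az":0.0055},
    {"jaw":0,"tx":-0.0023,"ty":0.002,"tz":0.06,"ax":0,"ay":-0.0014,"az":0.0055},
    {"jaw":0,"tx":-0.0023,"ty":0.002,"tz":0.06,"ax":0,"ay":-0.0014,"az":0.0055},
    {"jaw":0,"tx":-0.0023,"ty":0.002,"tz":0.06,"ax":0,"ay":-0.0014,"az":0.0055},
    {"jaw":0,"tx":-0.0023,"ty":0.002,"tz":0.06,"ax":0,"ay":-0.0014,"az":0.0055},
  ],
)

```text
time: 7.05
tool_pos: [0.4683, -0.1841, 0.1291]
ee_rot: [3.14, -0.001, 0.27]
wrist_force: [1.1, 0.2, -1.5]
width: 0.0138
```

```bash
python3 -c "
from h import *
go([.4676,-.1838,.115],.2705)"
```

```text
t 7.05 pos [ 0.4683 -0.1841  0.1291] rot [ 3.1401e+00 -1.4000e-03  2.7050e-01] F [ 1.1  0.2 -1.5] w 0.0138 q6 0.813
shift [-0.0006 -0.0005  0.0141] turn [ 0.0015 -0.0014 -0.    ]
```

step_arm(
  steps=[
    {"jaw":0,"tx":-0.0006,"ty":-0.0005,"tz":0.006,"ax":0.0015,"ay":-0.0014,"az":0},
    {"jaw":0,"tx":-0.0006,"ty":-0.0005,"tz":0.012,"ax":0.0015,"ay":-0.0014,"az":0},
    {"jaw":0,"tx":-0.0006,"ty":-0.0005,"tz":0.016,"ax":0.0015,"ay":-0.0014,"az":0},
    {"jaw":0,"tx":-0.0006,"ty":-0.0005,"tz":0.018,"ax":0.0015,"ay":-0.0014,"az":0},
    {"jaw":0,"tx":-0.0006,"ty":-0.0005,"tz":0.018,"ax":0.0015,"ay":-0.0014,"az":0},
    {"jaw":0,"tx":-0.0006,"ty":-0.0005,"tz":0.018,"ax":0.0015,"ay":-0.0014,"az":0},
    {"jaw":0,"tx":-0.0006,"ty":-0.0005,"tz":0.018,"ax":0.0015,"ay":-0.0014,"az":0},
    {"jaw":0,"tx":-0.0006,"ty":-0.0005,"tz":0.018,"ax":0.0015,"ay":-0.0014,"az":0},
  ],
)

```text
time: 7.85
tool_pos: [0.4678, -0.1839, 0.1114]
ee_rot: [3.141, -0.0, 0.271]
wrist_force: [0.5, 0.1, -1.2]
width: 0.0136
```

```bash
python3 -c "
from h import *
go([.4676,-.1838,.105],.2705)"
```

```text
t 7.85 pos [ 0.4678 -0.1839  0.1114] rot [ 3.1411e+00 -4.0000e-04  2.7050e-01] F [ 0.5  0.1 -1.2] w 0.0136 q6 0.813
shift [-0.0001 -0.0002  0.0064] turn [ 0.0005 -0.0004  0.    ]
```

step_arm(
  steps=[
    {"jaw":0,"tx":-0.0001,"ty":-0.0002,"tz":0.001,"ax":0,"ay":0,"az":0},
    {"jaw":0,"tx":-0.0001,"ty":-0.0002,"tz":0.002,"ax":0,"ay":0,"az":0},
    {"jaw":0,"tx":-0.0001,"ty":-0.0002,"tz":0.003,"ax":0,"ay":0,"az":0},
    {"jaw":0,"tx":-0.0001,"ty":-0.0002,"tz":0.004,"ax":0,"ay":0,"az":0},
    {"jaw":0,"tx":-0.0001,"ty":-0.0002,"tz":0.0048,"ax":0,"ay":0,"az":0},
    {"jaw":0,"tx":-0.0001,"ty":-0.0002,"tz":0.0056,"ax":0,"ay":0,"az":0},
    {"jaw":0,"tx":-0.0001,"ty":-0.0002,"tz":0.0064,"ax":0,"ay":0,"az":0},
    {"jaw":0,"tx":-0.0001,"ty":-0.0002,"tz":0.0064,"ax":0,"ay":0,"az":0},
  ],
)

```text
time: 8.65
tool_pos: [0.4675, -0.1837, 0.1048]
ee_rot: [3.141, -0.0, 0.27]
wrist_force: [0.9, 0.3, -1.3]
width: 0.0139
```

```bash
python3 -c "
from h import *
go([.4676,-.1838,.102],.2705)"
```

```text
t 8.65 pos [ 0.4675 -0.1837  0.1048] rot [ 3.1413e+00 -2.0000e-04  2.7050e-01] F [ 0.9  0.3 -1.3] w 0.0139 q6 0.813
shift [0.     0.0001 0.0028] turn [ 0.0003 -0.0002 -0.    ]
```

step_arm(
  steps=[
    {"jaw":0,"tx":0,"ty":0,"tz":0.001,"ax":0,"ay":0,"az":0},
    {"jaw":0,"tx":0,"ty":0,"tz":0.002,"ax":0,"ay":0,"az":0},
    {"jaw":0,"tx":0,"ty":0,"tz":0.003,"ax":0,"ay":0,"az":0},
    {"jaw":0,"tx":0,"ty":0,"tz":0.004,"ax":0,"ay":0,"az":0},
    {"jaw":0,"tx":0,"ty":0,"tz":0.005,"ax":0,"ay":0,"az":0},
    {"jaw":0,"tx":0,"ty":0,"tz":0.005,"ax":0,"ay":0,"az":0},
  ],
)

```text
time: 9.25
tool_pos: [0.4674, -0.1836, 0.0996]
ee_rot: [-3.142, 0.0, 0.27]
wrist_force: [0.3, 0.4, -1.1]
width: 0.0135
```

```bash
python3 -c "
from h import *
go([.4676,-.1838,.09],.2705)"
```

```text
t 9.25 pos [ 0.4674 -0.1836  0.0996] rot [-3.1416e+00  1.0000e-04  2.7040e-01] F [ 0.3  0.4 -1.1] w 0.0135 q6 0.813
shift [0.0001 0.0002 0.0096] turn [-0.      0.0001 -0.0001]
```

Head is in the slot without contact. Continuing toward the plunger.

step_arm(
  steps=[
    {"jaw":0,"tx":0.0001,"ty":0.0002,"tz":0.0015,"ax":0,"ay":0,"az":0},
    {"jaw":0,"tx":0.0001,"ty":0.0002,"tz":0.003,"ax":0,"ay":0,"az":0},
    {"jaw":0,"tx":0.0001,"ty":0.0002,"tz":0.0045,"ax":0,"ay":0,"az":0},
    {"jaw":0,"tx":0.0001,"ty":0.0002,"tz":0.006,"ax":0,"ay":0,"az":0},
    {"jaw":0,"tx":0.0001,"ty":0.0002,"tz":0.0075,"ax":0,"ay":0,"az":0},
    {"jaw":0,"tx":0.0001,"ty":0.0002,"tz":0.0085,"ax":0,"ay":0,"az":0},
    {"jaw":0,"tx":0.0001,"ty":0.0002,"tz":0.0095,"ax":0,"ay":0,"az":0},
    {"jaw":0,"tx":0.0001,"ty":0.0002,"tz":0.0095,"ax":0,"ay":0,"az":0},
  ],
)

```text
time: 10.05
tool_pos: [0.4675, -0.1838, 0.0899]
ee_rot: [-3.141, 0.0, 0.27]
wrist_force: [-0.2, -0.2, -1.0]
width: 0.0136
```

```bash
python3 -c "
from h import *
go([.4676,-.1838,.085],.2705)"
```

```text
t 10.05 pos [ 0.4675 -0.1838  0.0899] rot [-3.1414e+00  3.0000e-04  2.7040e-01] F [-0.2 -0.2 -1. ] w 0.0136 q6 0.813
shift [0.0001 0.0001 0.0049] turn [-0.0002  0.0003 -0.0001]
```

step_arm(
  steps=[
    {"jaw":0,"tx":0,"ty":0,"tz":0.0008,"ax":0,"ay":0,"az":0},
    {"jaw":0,"tx":0,"ty":0,"tz":0.0016,"ax":0,"ay":0,"az":0},
    {"jaw":0,"tx":0,"ty":0,"tz":0.0024,"ax":0,"ay":0,"az":0},
    {"jaw":0,"tx":0,"ty":0,"tz":0.0032,"ax":0,"ay":0,"az":0},
    {"jaw":0,"tx":0,"ty":0,"tz":0.0036,"ax":0,"ay":0,"az":0},
    {"jaw":0,"tx":0,"ty":0,"tz":0.0036,"ax":0,"ay":0,"az":0},
  ],
)

```text
time: 10.65
tool_pos: [0.4676, -0.1838, 0.0869]
ee_rot: [3.142, -0.0, 0.271]
wrist_force: [-1.2, 1.8, 2.6]
width: 0.014
```

```bash
python3 -c "
from h import *
go([.4676,-.1838,.085],.2705)"
```

```text
t 10.65 pos [ 0.4676 -0.1838  0.0869] rot [ 3.1415e+00 -1.0000e-04  2.7050e-01] F [-1.2  1.8  2.6] w 0.014 q6 0.813
shift [-0.      0.      0.0019] turn [ 0.0001 -0.0001  0.    ]
```

step_arm(
  steps=[
    {"jaw":0,"tx":0,"ty":0,"tz":0.001,"ax":0,"ay":0,"az":0},
    {"jaw":0,"tx":0,"ty":0,"tz":0.0018,"ax":0,"ay":0,"az":0},
    {"jaw":0,"tx":0,"ty":0,"tz":0.0026,"ax":0,"ay":0,"az":0},
    {"jaw":0,"tx":0,"ty":0,"tz":0.0034,"ax":0,"ay":0,"az":0},
    {"jaw":0,"tx":0,"ty":0,"tz":0.0042,"ax":0,"ay":0,"az":0},
    {"jaw":0,"tx":0,"ty":0,"tz":0.005,"ax":0,"ay":0,"az":0},
    {"jaw":0,"tx":0,"ty":0,"tz":0.005,"ax":0,"ay":0,"az":0},
  ],
)

```text
time: 11.35
tool_pos: [0.4677, -0.1838, 0.0833]
ee_rot: [3.141, -0.0, 0.271]
wrist_force: [-3.0, 1.6, 10.0]
width: 0.014
```

```bash
python3 -c "
from h import *
go([.4676,-.1838,.0818],.2705)"
```

```text
t 11.35 pos [ 0.4677 -0.1838  0.0833] rot [ 3.1412e+00 -5.0000e-04  2.7050e-01] F [-3.   1.6 10. ] w 0.014 q6 0.813
shift [-0.0001 -0.0001  0.0015] turn [ 0.0004 -0.0005  0.    ]
```

step_arm(
  steps=[
    {"jaw":0,"tx":0,"ty":0,"tz":0.0018,"ax":0,"ay":0,"az":0},
    {"jaw":0,"tx":0,"ty":0,"tz":0.0023,"ax":0,"ay":0,"az":0},
    {"jaw":0,"tx":0,"ty":0,"tz":0.0026,"ax":0,"ay":0,"az":0},
    {"jaw":0,"tx":0,"ty":0,"tz":0.0026,"ax":0,"ay":0,"az":0},
  ],
)

```text
time: 11.75
tool_pos: [0.4677, -0.1838, 0.0824]
ee_rot: [3.141, -0.001, 0.271]
wrist_force: [-4.2, 2.9, 11.2]
width: 0.0139
```

```bash
python3 -c "
from h import *
go([.4676,-.1838,.082],.2705)"
```

```text
t 11.75 pos [ 0.4677 -0.1838  0.0824] rot [ 3.1408e+00 -7.0000e-04  2.7060e-01] F [-4.2  2.9 11.2] w 0.0139 q6 0.813
shift [-0.0001 -0.      0.0004] turn [ 0.0007 -0.0007  0.0001]
```

step_arm(
  steps=[
    {"jaw":0,"tx":0,"ty":0,"tz":0.0022,"ax":0,"ay":0,"az":0},
    {"jaw":0,"tx":0,"ty":0,"tz":0.0024,"ax":0,"ay":0,"az":-0.05},
    {"jaw":0,"tx":0,"ty":0,"tz":0.0024,"ax":0,"ay":0,"az":-0.12},
    {"jaw":0,"tx":0,"ty":0,"tz":0.0024,"ax":0,"ay":0,"az":-0.2},
    {"jaw":0,"tx":0,"ty":0,"tz":0.0024,"ax":0,"ay":0,"az":-0.3},
    {"jaw":0,"tx":0,"ty":0,"tz":0.0024,"ax":0,"ay":0,"az":-0.4},
    {"jaw":0,"tx":0,"ty":0,"tz":0.0024,"ax":0,"ay":0,"az":-0.4},
  ],
)

```text
time: 12.45
tool_pos: [0.4695, -0.1844, 0.0826]
ee_rot: [3.136, -0.003, 0.672]
wrist_force: [-1.0, 1.8, 9.8]
width: 0.0136
```

```bash
python3 -c "
from h import *
go([.4676,-.1838,.082],1.841); print(get_obs()['wrist_torque'])"
```

```text
t 12.45 pos [ 0.4695 -0.1844  0.0826] rot [ 3.1362e+00 -2.9000e-03  6.7240e-01] F [-1.   1.8  9.8] w 0.0136 q6 0.411
shift [-0.0011 -0.0017  0.0006] turn [ 6.5000e-03  6.0000e-04 -1.1686e+00]
[0.30955121 0.42960666 0.01939924]
```

step_arm(
  steps=[
    {"jaw":0,"tx":-0.0005,"ty":-0.0008,"tz":0.0022,"ax":0.003,"ay":0,"az":-0.1},
    {"jaw":0,"tx":-0.0011,"ty":-0.0017,"tz":0.0024,"ax":0.006,"ay":0,"az":-0.22},
    {"jaw":0,"tx":-0.0011,"ty":-0.0017,"tz":0.0024,"ax":0.006,"ay":0,"az":-0.34},
    {"jaw":0,"tx":-0.0011,"ty":-0.0017,"tz":0.0024,"ax":0.006,"ay":0,"az":-0.46},
    {"jaw":0,"tx":-0.0011,"ty":-0.0017,"tz":0.0024,"ax":0.006,"ay":0,"az":-0.58},
    {"jaw":0,"tx":-0.0011,"ty":-0.0017,"tz":0.0024,"ax":0.006,"ay":0,"az":-0.68},
    {"jaw":0,"tx":-0.0011,"ty":-0.0017,"tz":0.0024,"ax":0.006,"ay":0,"az":-0.75},
    {"jaw":0,"tx":-0.0011,"ty":-0.0017,"tz":0.0024,"ax":0.006,"ay":0,"az":-0.75},
  ],
)

```text
time: 13.25
tool_pos: [0.4691, -0.1841, 0.0827]
ee_rot: [3.137, -0.0, 1.424]
wrist_force: [-1.7, 2.4, 10.4]
width: 0.0138
```

```bash
python3 -c "
from h import *
go([.4676,-.1838,.082],1.841); print(get_obs()['wrist_torque'])"
```

```text
t 13.25 pos [ 0.4691 -0.1841  0.0827] rot [ 3.1366e+00 -1.0000e-04  1.4237e+00] F [-1.7  2.4 10.4] w 0.0138 q6 -0.341
shift [ 0.     -0.0016  0.0007] turn [ 0.0049  0.0009 -0.4173]
[0.38913348 0.48985486 0.02634895]
```

step_arm(
  steps=[
    {"jaw":0,"tx":0,"ty":-0.001,"tz":0.0022,"ax":0.003,"ay":0,"az":-0.1},
    {"jaw":0,"tx":0,"ty":-0.0016,"tz":0.0023,"ax":0.005,"ay":0,"az":-0.22},
    {"jaw":0,"tx":0,"ty":-0.0016,"tz":0.0023,"ax":0.005,"ay":0,"az":-0.33},
    {"jaw":0,"tx":0,"ty":-0.0016,"tz":0.0023,"ax":0.005,"ay":0,"az":-0.417},
    {"jaw":0,"tx":0,"ty":-0.0016,"tz":0.0023,"ax":0.005,"ay":0,"az":-0.417},
    {"jaw":0,"tx":0,"ty":-0.0016,"tz":0.0023,"ax":0.005,"ay":0,"az":-0.417},
  ],
)

```text
time: 13.85
tool_pos: [0.469, -0.184, 0.0827]
ee_rot: [3.138, 0.003, 1.841]
wrist_force: [-2.2, 1.2, 10.4]
width: 0.0139
```

```bash
python3 - <<'E'
from h import *
go([.4676,-.1838,.0865],1.841); print(get_obs()['wrist_torque'])
img,d,P=cloud("wrist"); save("w4",img)
q=P[(np.hypot(P[...,0]-.468,P[...,1]+.184)<.035)&(P[...,2]>.085)&(P[...,2]<.12)]
print(len(q), cv2.minAreaRect(q[:,:2].astype(np.float32)*1000) if len(q) else 0)
E
```

```text
t 13.85 pos [ 0.469  -0.184   0.0827] rot [3.1383e+00 2.7000e-03 1.8410e+00] F [-2.2  1.2 10.4] w 0.0139 q6 -0.757
shift [ 0.0005 -0.0013 -0.0038] turn [ 0.0033  0.0027 -0.    ]
[0.44316177 0.4641887  0.06464237]
4270 ((471.73614501953125, -180.83328247070312), (34.40272903442383, 36.94052505493164), 42.262203216552734)
```

View pics/w4.png

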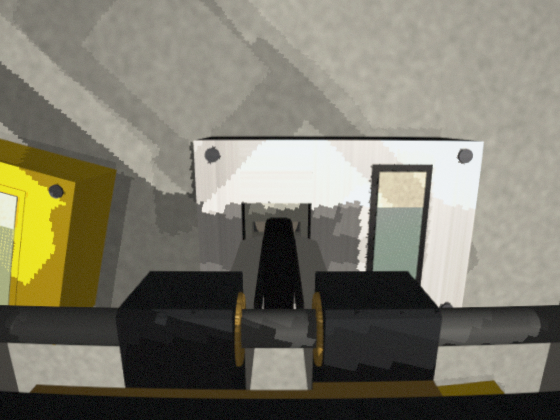

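Wing (277,255) now lies across the slot, parallel to chamber y. Easing up to seat in the groove, then releasing.

step_arm(
  steps=[
    {"jaw":0,"tx":0.0005,"ty":-0.0013,"tz":0.001,"ax":0.003,"ay":0.0025,"az":0},
    {"jaw":0,"tx":0.0005,"ty":-0.0013,"tz":0,"ax":0.003,"ay":0.0025,"az":0},
    {"jaw":0,"tx":0.0005,"ty":-0.0013,"tz":-0.001,"ax":0.003,"ay":0.0025,"az":0},
    {"jaw":0,"tx":0.0005,"ty":-0.0013,"tz":-0.0018,"ax":0.003,"ay":0.0025,"az":0},
    {"jaw":0,"tx":0.0005,"ty":-0.0013,"tz":-0.0026,"ax":0.003,"ay":0.0025,"az":0},
    {"jaw":0,"tx":0.0005,"ty":-0.0013,"tz":-0.0026,"ax":0.003,"ay":0.0025,"az":0},
  ],
)

```text
time: 14.5
tool_pos: [0.4689, -0.184, 0.086]
ee_rot: [3.138, 0.002, 1.841]
wrist_force: [1.7, 0.7, 5.6]
width: 0.0139
```

```bash
python3 -c "
from h import *
go([.4676,-.1838,.0865],1.841); print(get_obs()['wrist_torque'])"
```

```text
t 14.5 pos [ 0.4689 -0.184   0.086 ] rot [3.1384e+00 1.6000e-03 1.8410e+00] F [1.7 0.7 5.6] w 0.0139 q6 -0.758
shift [ 0.0005 -0.0012 -0.0005] turn [ 0.0032  0.0016 -0.    ]
[ 0.19428924 -0.42518642  0.01289552]
```

step_arm(
  steps=[
    {"jaw":0.25,"tx":0,"ty":0,"tz":0.0004,"ax":0,"ay":0,"az":0},
    {"jaw":0.5,"tx":0,"ty":0,"tz":0,"ax":0,"ay":0,"az":0},
    {"jaw":0.6,"tx":0,"ty":0,"tz":0,"ax":0,"ay":0,"az":0},
    {"jaw":0.6,"tx":0,"ty":0,"tz":0,"ax":0,"ay":0,"az":0},
    {"jaw":0.6,"tx":0,"ty":0,"tz":0,"ax":0,"ay":0,"az":0},
  ],
)

```text
time: 15.0
tool_pos: [0.4685, -0.1839, 0.0856]
ee_rot: [3.139, 0.001, 1.841]
wrist_force: [-0.5, -0.1, 0.8]
width: 0.0504
```

```bash
python3 -c "
from h import *
go([.4676,-.1838,.2],1.841)"
```

```text
t 15.0 pos [ 0.4685 -0.1839  0.0856] rot [3.1392e+00 1.1000e-03 1.8409e+00] F [-0.5 -0.1  0.8] w 0.0504 q6 -0.758
shift [ 0.0002 -0.0006 -0.1144] turn [ 0.0024  0.0011 -0.0001]
```

Released. Retreating straight up.

step_arm(
  steps=[
    {"jaw":0.6,"tx":0,"ty":0,"tz":-0.01,"ax":0,"ay":0,"az":0},
    {"jaw":0.6,"tx":0,"ty":0,"tz":-0.03,"ax":0,"ay":0,"az":0},
    {"jaw":0.6,"tx":0,"ty":0,"tz":-0.06,"ax":0,"ay":0,"az":0},
    {"jaw":0.6,"tx":0,"ty":0,"tz":-0.1,"ax":0,"ay":0,"az":0},
    {"jaw":0.6,"tx":0,"ty":0,"tz":-0.12,"ax":0,"ay":0,"az":0},
    {"jaw":0.6,"tx":0,"ty":0,"tz":-0.12,"ax":0,"ay":0,"az":0},
    {"jaw":0.6,"tx":0,"ty":0,"tz":-0.12,"ax":0,"ay":0,"az":0},
    {"jaw":0.6,"tx":0,"ty":0,"tz":-0.12,"ax":0,"ay":0,"az":0},
  ],
)

```text
time: 15.8
tool_pos: [0.4673, -0.1835, 0.2036]
ee_rot: [-3.141, -0.001, 1.841]
wrist_force: [0.7, -0.1, 0.1]
width: 0.0564
```

```bash
python3 - <<'E'
from h import *
go([.4676,-.1838,.2],1.841)
c=np.array([.4671,-.1820])
for n in ("wrist","scene"):
    img,d,P=cloud(n); save("end_"+n,img)
    m=(np.hypot(P[...,0]-c[0],P[...,1]-c[1])<.035)&(P[...,2]>.07)&(P[...,2]<.125)
    q=P[m]; zt=np.nanpercentile(q[:,2],95); q2=q[q[:,2]>zt-.006]; print(n,len(q),'top z',zt,'underside',zt-.093,cv2.minAreaRect(q2[:,:2].astype(np.float32)*1000))
    print(rect(P,(.5,-.175),.12,.048,.06)[0])
a=cv2.imread('pics/end_wrist.png')[60:340,100:480];b=cv2.imread('pics/end_scene.png')[90:370,120:500]
cv2.imwrite('pics/end.png',np.hstack([a,b]))
E
```

```text
t 15.8 pos [ 0.4673 -0.1835  0.2036] rot [-3.1414e+00 -1.2000e-03  1.8408e+00] F [ 0.7 -0.1  0.1] w 0.0564 q6 -0.758
shift [-0.0004  0.0002  0.0036] turn [-0.0001 -0.0012 -0.0002]
wrist 998 top z 0.10969389297989361 underside 0.016693892979893613 ((469.48638916015625, -184.20448303222656), (13.231188774108887, 39.27273178100586), 15.295665740966797)
((501.30780029296875, -172.84109497070312), (160.85293579101562, 110.17526245117188), 15.551332473754883)
scene 227 top z 0.11083437648366164 underside 0.017834376483661638 ((471.343017578125, -183.0135498046875), (14.725990295410156, 39.86906051635742), 16.771875381469727)
((500.89764404296875, -172.4320526123047), (166.46441650390625, 114.92741394042969), 15.500595092773438)
```

View pics/end.png

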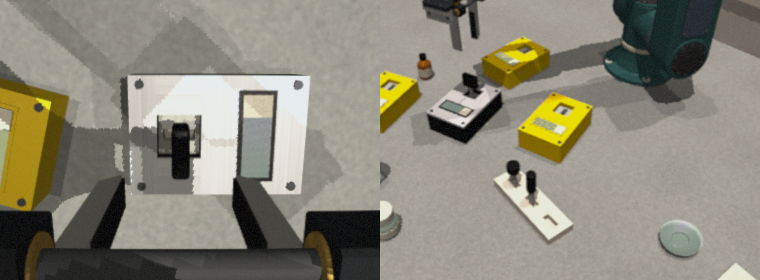

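```bash
python3 -c "
from bench import *
print(close_job())"
```

```text
the job is handed in; nothing more can be done
None
```

The key is locked in the black chamber and released, and the job is handed in; I was given no verdict. I took the T-key from the rack's left-end pocket, lowered it through the slot with no contact felt, pressed against the spring, turned it a quarter turn, let it rise and let go.

- **Forces:** the highest vertical wrist reading was about 11 N, or about 12 N with the key's weight added. The turn met almost no resistance.
- **Key at the end:** the last wrist picture shows the key standing. Its wing lies within about 1° of straight across the slot. The wing top is about 3 mm from the well's centre (limit 7 mm). The head's underside is about 38 mm below the chamber's top, where a locked head should be (38.8 mm expected).
- **Robot and the rest of the scene:** when I handed in at about 16 s, the gripper was open, clear above the key and reading no force. In that last picture the two other tools, the dish and the bottle look to be where they were. I checked that by eye only.

The scene camera put the wing about 2 mm away from where the wrist camera did and about 1.2° different, still within the limits. One earlier chamber measurement was 10 mm off because the arm was still moving. I took it again from rest and the cameras then agreed to about 1 mm.

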